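# Move the spoon cup to the other dovetail shoe

## Robot

A 6-joint arm with a two-finger parallel gripper is mounted at the origin on the work surface. World frame = base frame: x ahead of the robot, y to its left, z up, the work surface at z = 0. Lengths are in mm, angles in degrees, forces in N, time in s.
With the tool pointing down it reaches from about 350 to 850 mm from the base axis. Payload 8.1 kg.
Tool frame: the origin (TCP) lies at the very end of the fingers, on their centre line; the grasp point (between the pads) lies r.tcp_to_grasp behind it (r.tcp_to_grasp is the distance from the TCP to the grasp point, in mm); z points along the fingers, y is the line along which they close (so a half turn about z gives the same grasp; the last joint's range is limited). The gripper opens to 85 mm and grips with 20 to 120 N. Pads are 22 mm wide; open, the fingers measure 114 mm over their backs; the gripper's body (76 mm by 85 mm) begins 54 mm behind the grasp point. The pads swing forward as they close: fully open they stand 13 mm farther back than shut.
Start: joints at [58.304, 7.471, 85.268, -0, 87.261, -4.893], TCP at [270.535, 535.552, 231.292] pointing down, gripper open.
Joint ranges: [-169.43, 169.43], [-51.17, 129.36], [1.28, 143.12], [-76.62, 256.62], [0, 156.53], [-152.29, 152.29]. Speed limits (degrees/s): [136.94, 136.94, 159.86, 180, 180, 180].

## Interface

Orientations are given as [roll, pitch, yaw] about the fixed x, y, z axes, in that order (R = Rz(yaw) Ry(pitch) Rx(roll)).
In Python, from bench import r gives the robot as it stands.
- The arm moves only by the shell command python3 -m handwheel 'ROWS' [OPENING] [FORCE]. ROWS is JSON, a list of rows, each a list of 4 numbers: the shift along the tool's x, y, z in m, then the turn about the tool's z in degrees. A call has 1 to 10 rows; each row shifts and turns the commanded pose from where the row before left it, along the tool's axes as they then stand; what a row does not reach is not made up. A row lasts 1/10 s, in which the tool goes at most 50 mm and 8.59 degrees, less where a joint would pass 70% of its speed; a pose out of reach is approached as far as the arm can. A call is refused whole if a number of a shift passes 0.05 or a number of a turn 8.59, either way. A call with a gripper value outside its range is refused whole. OPENING is the finger opening in m, from 0 to 0.0854, set as the call begins (- or left out, the last holds). The fingers move at their own pace and stop on an object; FORCE is the grip in N (left out, the last holds). Time passes only in rows, so rows that do not move let the fingers close. It gives the time, the measured TCP pose, the force, the opening and the grip force at its end, in the units of the state.
- r.sense(): the state, without advancing time (a new reading comes with each control period).
- r.snapshot(name): name is "scene" or "side" or "wrist"; returns the picture (420x560x3 uint8, red, green, blue); there is no depth.
- r.camera_params(name): a dict with "fx", "fy", "cx", "cy" (pixels), "R" (3x3) and "t" (3): a world point X has camera coordinates R X + t; the wrist camera has in their place "mount" (4x4, takes a point from camera to tool coordinates, whose origin is the TCP and whose axes are the flange's). Camera axes: x right, y down, z forward; pixel columns grow to the right and rows downward; lengths in mm; the calibration is good to about 2 mm. The wrist camera is an equidistant fisheye: a pixel r from the principal point sees the ray r / f radians off the axis. A picture is of the moment at which its call begins: read the wrist's pose just before it. camera_params takes no time and is no camera call.
- r.hand_in(): hands the job in; it is judged then, once.
The state is a dict: "time": time; "joint_pos": joint angles; "qd": joint speeds; "joint_efforts": joint torques, N m; "tool_pos": TCP position; "tcp_rot": TCP orientation; "ft_force": force on the tool from outside, world axes, zero at the start; "wrist_torque": the same for the moment, N m; "finger_gap": finger opening in mm; "grip_force": force on a finger pad.
Only numpy, scipy, OpenCV 4.12 (cv2) and the standard library are available. Lean on these libraries where they do the work, as an engineer would, in place of code of your own. Each camera call takes 0.05 s, during which the arm holds its last target. There are 200 camera calls.

## Task

The steel spoon cup is locked in one of the two dovetail shoes on the teak board. Press that shoe's catch paddle so the cup springs loose, draw the cup out, and slide it gently into the other, empty shoe until it is fully home and the sprung catch has clicked up behind it; then let go. Push by feel, never hard, and leave the dishes and other kitchen things where they are.

Things in the scene. Friction and masses are not known exactly. Their poses are not given: they have to be found in the camera images.
- spoon_cup: Open steel spoon cup on a dovetail foot, 180 g. Origin: middle of the foot's underside; +x its nose (goes in first; slid in, its axes match the shoe's), z up. Foot 60 long (x -30 to 30), 10 thick, 44 wide below, 32 on top; nose tapers 5 a side over the last 13. On a 28 wide neck stands the box-shaped cup, 50 (x) by 40 (y), flat walls 3 thick, z 15 to 65.
- cup_top (a point): Middle of the cup's open top, 65 above its origin. Locked, the cup's origin is at x=4, y=0, z=8 of the full shoe. When the catch is pressed a plunger springs it out to about x=-7; there it stays, still in the rails, until drawn out along -x. From x=-65 on it is clear of the rails and may be lifted. Play in the rails: 1.2 a side, 2 up.
- shoe_full: Black steel dovetail shoe, screwed down, 184 long (x -125 to +59), 64 wide. +x is the slide-in direction, +y its left, z up; origin mid underside. Channel floor at z=8. Undercut rails x -28 to 54, up to z=20, gap 46.4 at the floor, 34.4 on top. Before them (x -125 to -28) a flat open landing, also z=8, with a light spring tongue in it. This one holds the cup at the start.
- shoe_empty: Black steel dovetail shoe, screwed down, 184 long (x -125 to +59), 64 wide. +x is the slide-in direction, +y its left, z up; origin mid underside. Channel floor at z=8. Undercut rails x -28 to 54, up to z=20, gap 46.4 at the floor, 34.4 on top. Before them (x -125 to -28) a flat open landing, also z=8, with a light spring tongue in it. This one is empty.
- mouth_empty (a point): Middle of the empty shoe's rail mouth, at its x=-28, z=8. Its end stop, plunger and catch sit on an adjustable carriage: the cup's origin meets the rigid end stop anywhere from x=-12 to x=24 of the shoe (found only by feel) and locks 2 before it. On the way: drag 1 to 4 N, then the plunger over the last 12 (3 rising to 6 N). 12 to 15 N is ample; over 38 N summed over its contacts is forcing.
- paddle_full (a point): Top middle of the full shoe's black catch paddle (24 x by 26 y, 6 thick), beside the shoe at its x=-52, y=63, z=13 when up. Pressed straight down it travels 4 to a rigid stop, taking about 2 to 4 N; the cup is free after about 3.3. It springs back up.
- catch_full (a joint): angle of the full shoe's catch, rad: 0 up, 0.085 fully pressed; the cup is free above about 0.07
- catch_empty (a joint): angle of the empty shoe's catch, rad: 0 up (before, and again once the cup has locked), about 0.07 while the cup's foot lies over it, 0.085 fully pressed
- brown_bowl: glazed brown bowl, 110 across, in the rack; leave alone. Origin: its underside
- pink_cup: pink plastic cup, 68 across, 85 tall, in the rack; leave alone. Origin: its underside
- mug: white mug, 80 across, 90 tall; leave alone. Origin: its underside
- sauce_bottle: sauce bottle, 54 across, 170 tall; leave alone. Origin: its underside
- jar: glass jar, 64 across, 85 tall; leave alone. Origin: its underside
- spoon: spoon, 160 long, lying between the shoes; leave alone. Origin: its underside
- rice_bowl: blue rice bowl, 110 across, 55 tall; leave alone. Origin: its underside
There are look-alikes about, which are no part of the job. Several things have the shape of the spoon_cup; the one meant has the colours described above.

How it is judged (in metres and radians):
On the way, in this order (a step that is already met when the one before it is completed fails the run):
1. the pressed catch has let the cup spring loose, still in the full shoe's rails (x of spoon_cup in the frame of shoe_full between -0.025 and -0.003 m and value of joint catch_full above 0.05 rad), for 0.05 s.
2. the cup is drawn out of the full shoe (horizontal distance between spoon_cup and shoe_full above 0.07 m), for 0.1 s.
At the end, for the whole second after the job is handed in: the cup sits level and straight in the rails of the other shoe (within 4 mm of its centre line and floor height), home past the catch, which is up again (below 0.03 rad) behind the foot; at rest and let go (value of joint catch_empty below 0.03 rad and x of spoon_cup in the frame of shoe_empty between -0.019 and 0.028 m and y of spoon_cup in the frame of shoe_empty between -0.004 and 0.004 m and z of spoon_cup in the frame of shoe_empty between 0.004 and 0.012 m and angle between the x axis of spoon_cup and the x axis of shoe_empty, either way round below 0.12 rad and linear speed of spoon_cup below 0.01 m/s); the robot touches nothing.
It fails at once if the cup is forced: over 38 N between cup and a shoe (contact force between spoon_cup and shoe_full above 38 N or contact force between spoon_cup and shoe_empty above 38 N).
It fails at once if the fingers press a shoe or its catch with over 38 N (contact force between the fingers and shoe_full above 38 N or contact force between the fingers and shoe_empty above 38 N).
It fails at once if another kitchen thing is moved by over 30 mm (distance of any of brown_bowl, pink_cup, mug, sauce_bottle, jar, spoon, rice_bowl from where it was at the start of the episode above 0.03 m).
It also fails if it takes over 64 s, if anything falls off the work surface, if the arm or the gripper's body presses on something with over 40 N, if the wrist force passes 120 N, or if a joint passes its speed limit or range.

## Working session

There is one attempt and no reset: what is moved stays moved. The work goes in short steps, Python scripts to look and compute and a shell command to move; the robot and the scene stay as the last step left them, time stands still between calls to the robot, and variables do not carry over. Pictures are saved under pics/ and viewed, at most 10 in all, crops included, and the job is handed in when it is done.

```bash
mkdir -p pics; ls; python3 - <<'E'
from bench import r
import cv2
s=r.sense();print(s,r.tcp_to_grasp)
for n in("scene","side","wrist"):
    im=r.snapshot(n);cv2.imwrite(f"pics/{n}0.png",cv2.cvtColor(im,cv2.COLOR_RGB2BGR));print(n,r.camera_params(n))
E
```

```text
pics
{'time': 0.0, 'joint_pos': array([ 5.83049995e+01,  7.51562974e+00,  8.53305524e+01,  9.69910050e-04,
        8.72616875e+01, -4.89380878e+00]), 'qd': array([-0.03382692, -0.03265054, -0.01330797, -0.02366282, -0.06523947,
       -0.09143433]), 'joint_efforts': array([-6.51363480e-04, -5.69388306e+01, -5.00546980e+01, -3.85488011e-04,
        1.45960724e-02,  2.76346208e-05]), 'tool_pos': array([270.22387336, 535.07692748, 230.22679782]), 'tcp_rot': array([-1.79892606e+02, -1.01674604e-02,  1.53198752e+02]), 'ft_force': array([0.50803295, 0.12560152, 0.20595935]), 'wrist_torque': array([ 0.00303051, -0.0447796 , -0.03770536]), 'grip_force': 0.0, 'finger_gap': 85.47203956929596} 18.700000000000003
scene {'fx': 463.97869156831166, 'fy': 463.97869156831166, 'cx': 283.4934082257029, 'cy': 205.58702189141337, 'R': array([[ 0.11922501,  0.99286503,  0.00210404],
       [ 0.68259369, -0.08042781, -0.72635888],
       [-0.72100711,  0.08803635, -0.68731241]]), 't': array([-116.53666659, -237.3845033 , 1825.82810448])}
side {'fx': 431.4557280736834, 'fy': 431.4557280736834, 'cx': 277.12072600058656, 'cy': 206.863994971849, 'R': array([[ 0.90111941, -0.4335678 ,  0.0016677 ],
       [-0.21092632, -0.44173951, -0.87199558],
       [ 0.37880589,  0.78542038, -0.4895109 ]]), 't': array([-382.87712743,  221.84131607, 1034.93796477])}
wrist {'fx': 325.19226210127806, 'fy': 325.19226210127806, 'cx': 279.25235492518294, 'cy': 205.63555735063107, 'mount': array([[ 3.77239720e-04, -9.65122718e-01, -2.61797627e-01,
         6.54146839e+01],
       [ 9.99999284e-01,  6.61464084e-04, -9.97543667e-04,
         5.82307904e-01],
       [ 1.13592178e-03, -2.61797063e-01,  9.65122276e-01,
        -1.42822099e+02],
       [ 0.00000000e+00,  0.00000000e+00,  0.00000000e+00,
         1.00000000e+00]])}
```

View pics/scene0.png

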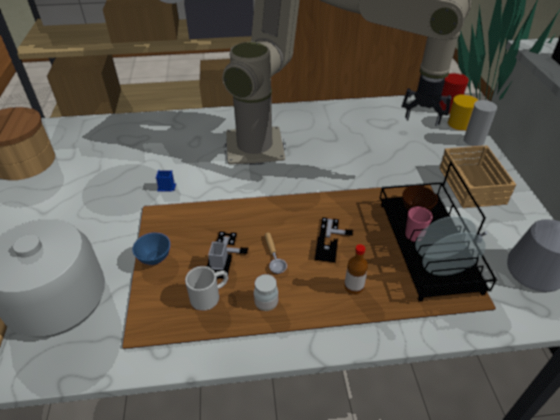

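View pics/side0.png

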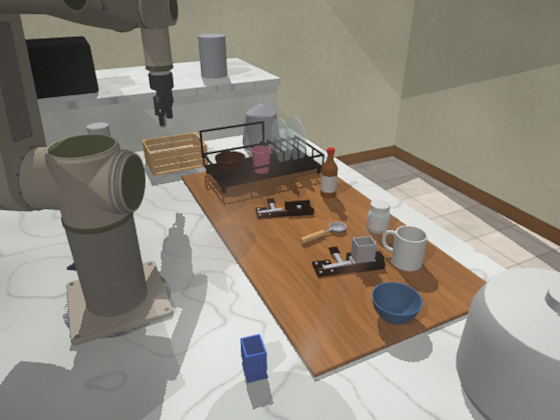

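The scene view shows the full shoe at about (222,255) with its paddle at (243,250), and the empty shoe at (328,240) with its paddle at (347,232). The blue cup at (166,181) is a look-alike. Next I'll enlarge both views.

```bash
python3 - <<'E'
import cv2,numpy as np
a=cv2.imread("pics/scene0.png");b=cv2.imread("pics/side0.png")
c=lambda im,x,y,w,h:cv2.resize(im[y:y+h,x:x+w],(400,300),interpolation=cv2.INTER_CUBIC)
out=np.vstack([np.hstack([c(a,195,220,80,60),c(a,295,205,80,60)]),np.hstack([c(b,308,225,80,60),c(b,245,175,80,60)])])
cv2.imwrite("pics/c1.png",cv2.convertScaleAbs(out,alpha=1.5,beta=20))
E
```

```text
(no output)
```

View pics/c1.png

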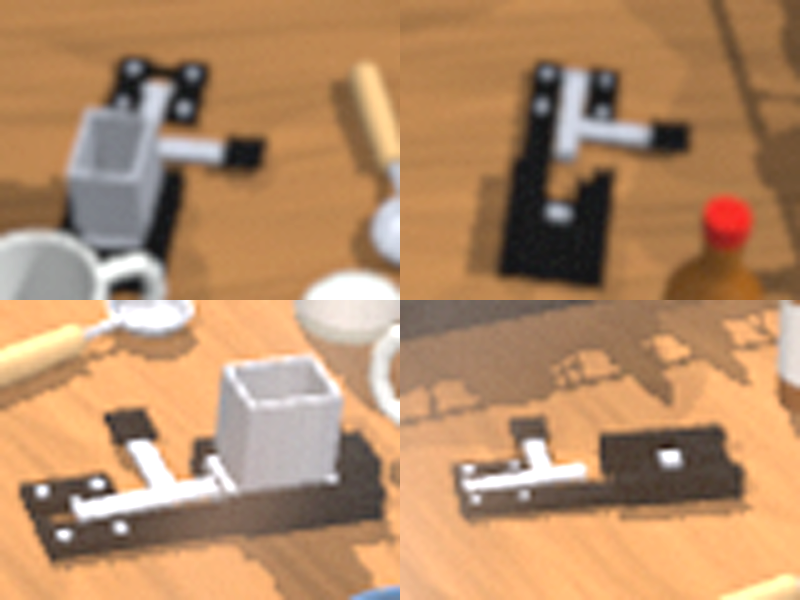

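```bash
cat >h.py <<'E'
import numpy as np,cv2
from bench import r
from scipy.spatial.transform import Rotation as Ro
def ray(n,uv):
    p=r.camera_params(n);d=np.array([(uv[0]-p['cx'])/p['fx'],(uv[1]-p['cy'])/p['fy'],1]);R=np.array(p['R']);
    return -R.T@p['t'],R.T@d/np.linalg.norm(d)
def wray(uv,pos,rot):
    p=r.camera_params('wrist');v=np.array([uv[0]-p['cx'],uv[1]-p['cy']]);q=np.linalg.norm(v);th=q/p['fx']
    d=np.r_[np.sin(th)*v/max(q,1e-9),np.cos(th)];M=p['mount'];R=Ro.from_euler('xyz',rot,degrees=True).as_matrix()
    return R@M[:3,3]+pos,R@M[:3,:3]@d
def wproj(X,pos,rot):
    p=r.camera_params('wrist');M=p['mount'];R=Ro.from_euler('xyz',rot,degrees=True).as_matrix()
    c=M[:3,:3].T@(R.T@(np.asarray(X,float)-pos)-M[:3,3]);q=np.hypot(c[0],c[1]);th=np.arctan2(q,c[2])
    return np.array([p['cx'],p['cy']])+p['fx']*th*c[:2]/q
def plane(o,d,z): return o+d*(z-o[2])/d[2]
def tri(rs):
    A=sum(np.eye(3)-np.outer(d,d) for o,d in rs);b=sum((np.eye(3)-np.outer(d,d))@o for o,d in rs);X=np.linalg.solve(A,b)
    return X.round(1),[round(float(np.linalg.norm(np.cross(X-o,d))),1) for o,d in rs]
E
python3 - <<'E'
from h import *
for n,a,b in [("padF",(243.6,250.4),(334.2,250)),("padE",(348.8,232.4),(270.6,201.4)),("cup",(217.8,248),(363.8,241.6)),("blobE",(295+32,205+42),(245+54,175+31.6))]:
    print(n,tri([ray("scene",a),ray("side",b)]))
for n,uv in [("Eback",(330.1,218.4)),("Fback",(195+32.8,220+13.5)),]:print(n,plane(*ray("scene",uv),28))
E
```

```text
padF (array([561.7, -72.5,  21.2]), [1.7, 1.7])
padE (array([524.2, 259.9,  18.5]), [2.2, 2.2])
cup (array([ 599. , -145.5,   82.9]), [2.7, 2.7])
blobE (array([585. , 177.2,  27. ]), [3.7, 3.7])
Eback [462.95731187 212.62027603  28.        ]
Fback [ 491.0134452  -116.02217721   28.        ]
```

```bash
python3 -m handwheel '[[0,0,0,-6],[0,0,0,-6],[-0.035,-0.028,0,0],[-0.035,-0.028,0,0],[-0.035,-0.028,0,0],[-0.035,-0.028,0,0],[-0.035,-0.028,0,0],[-0.035,-0.028,0,0],[-0.035,-0.028,0,0],[-0.035,-0.028,0,0]]' 0.0854 20
python3 -m handwheel '[[-0.035,-0.028,0,0],[0,0,0.015,0],[0,0,0.015,0],[0,0,0,0],[0,0,0,0]]'
python3 - <<'E'
from h import *
s=r.sense();print(s['time'],s['tool_pos'],s['tcp_rot']);np.savez('pE.npz',p=s['tool_pos'],q=s['tcp_rot'])
im=r.snapshot('wrist');cv2.imwrite('pics/wE.png',im[:,:,::-1])
E
```

```text
time: 1.15
tool_pos: [484.6, 245.8, 231.1]
tcp_rot: [-180.0, -0.0, 165.2]
ft_force: [0.1, 0.3, -0.4]
finger_gap: 85.1
grip_force: 0.0
time: 1.65
tool_pos: [509.4, 212.4, 200.3]
tcp_rot: [-179.9, -0.1, 165.3]
ft_force: [-0.3, 0.7, 0.2]
finger_gap: 85.3
grip_force: 0.0
1.65 [509.37781178 212.36443496 200.29867995] [-1.79945716e+02 -1.14697719e-01  1.65293315e+02]
```

View pics/wE.png

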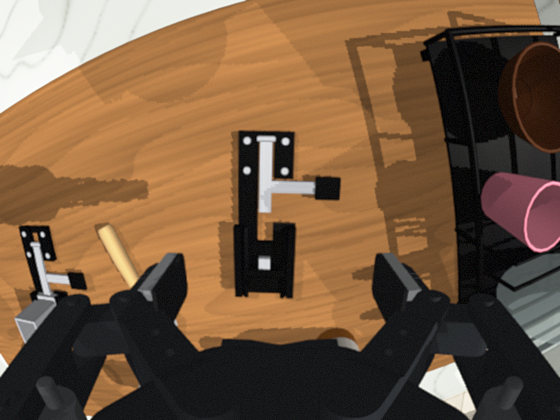

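The wrist view shows the empty shoe clearly: back corners at (239,131) and (295,132), front end of the rails at row 297, and paddle at (327,188). Next I'll look over the full shoe.

```bash
python3 -m handwheel '[[-0.0195,-0.045,0,0],[-0.0195,-0.045,0,0],[-0.0195,-0.045,0,0],[-0.0195,-0.045,0,0],[-0.0195,-0.045,0,0],[-0.0195,-0.045,0,0],[-0.0195,-0.045,0,0],[0,0,0,0],[0,0,0,0],[0,0,0,0]]' 0 20
python3 - <<'E'
from h import *
s=r.sense();print(s['time'],s['tool_pos'],s['tcp_rot']);np.savez('pF.npz',p=s['tool_pos'],q=s['tcp_rot'])
im=r.snapshot('wrist')[:,:,::-1];cv2.imwrite('pics/wF.png',im)
E=cv2.imread('pics/wE.png')
c=lambda im,x,y,w,h:cv2.resize(im[y:y+h,x:x+w],None,fx=3,fy=3,interpolation=cv2.INTER_CUBIC)
cv2.imwrite('pics/c2.png',cv2.convertScaleAbs(np.hstack([c(E,220,120,130,190),c(im,210,110,136,190)]),alpha=1.5,beta=20))
E
```

```text
time: 2.7
tool_pos: [562.5, -126.6, 201.8]
tcp_rot: [180.0, 0.0, 165.3]
ft_force: [-0.5, -0.7, 0.1]
finger_gap: 0.2
grip_force: 0.0
2.7 [ 562.46009496 -126.63035163  201.77201022] [1.79973704e+02 2.81131895e-02 1.65273984e+02]
```

View pics/c2.png

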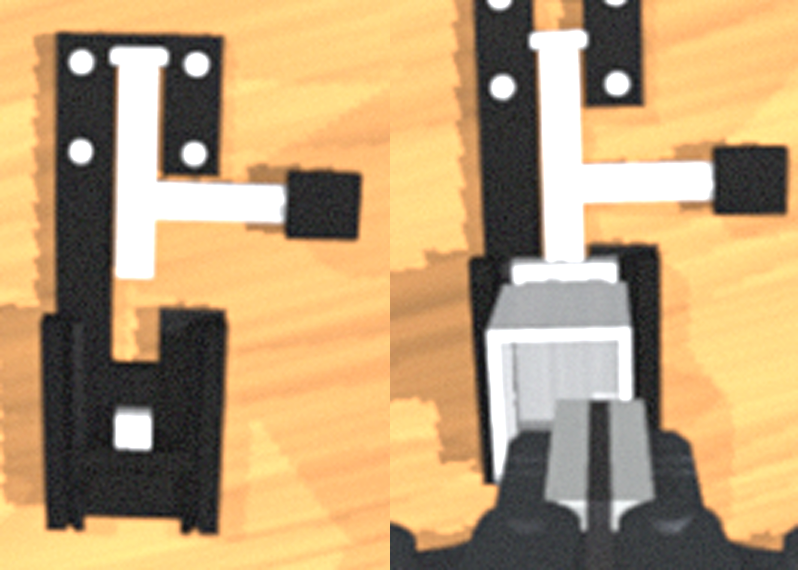

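The shoe outlines, both paddles and the cup's rear rim edge all show sharply, and the shoes have a similar heading.

```bash
python3 - <<'E'
from h import *
P={k:np.load(f'p{k}.npz') for k in 'EF'}
L=lambda u,v:(220+u/3,120+v/3)
R=lambda u,v:(210+(u-390)/3,110+v/3)
w=lambda k,uv:wray(uv,P[k]['p'],P[k]['q'])
pe=np.mean([L(285,172),L(361,174),L(358,240),L(286,236)],0);pf=np.mean([R(713,147),R(787,147),R(785,214),R(714,214)],0)
print(tri([ray("scene",(243.6,250.4)),ray("side",(334.2,250)),w('F',pf)]),tri([ray("scene",(348.8,232.4)),ray("side",(270.6,201.4)),w('E',pe)]))
def pr(n,k,uv,z):
    X=plane(*w(k,uv),z);print(n,X.round(1));return X[:2]
deg=lambda v:np.degrees(np.arctan2(v[1],v[0])).round(1)
for b in (8,):
    a=[pr('El',"E",L(57,34),b+8),pr('Er','E',L(222,38),b+8),pr('ml','E',L(43,315),b+20),pr('mr','E',L(227,312),b+20),pr('el','E',L(47,528),b+20),pr('er','E',L(217,533),b+20),pr('pad','E',pe,b+13)]
    mid=[(a[0]+a[1])/2,(a[2]+a[3])/2,(a[4]+a[5])/2]
    print('E mids',mid,deg(mid[2]-mid[0]),deg(mid[2]-mid[1]),'landing edge',deg(a[1]-a[0])-90,'mouth w',np.linalg.norm(a[3]-a[2]),np.linalg.norm(a[5]-a[4]),'len',np.linalg.norm(mid[2]-mid[0]),np.linalg.norm(mid[2]-mid[1]))
    f=[pr('ml','F',R(471,258),b+20),pr('mr','F',R(659,247),b+20),pr('ll','F',R(485,483),b+20),pr('rr','F',R(660,410),b+20),pr('pad','F',pf,b+13)]
    c=[pr('cl','F',R(487,328),b+73),pr('cr','F',R(633,326),b+73)]
    print('F mouth',(f[0]+f[1])/2,np.linalg.norm(f[1]-f[0]),deg(f[1]-f[0])-90,deg(f[2]-f[0]),deg(f[3]-f[1]),'cup back',(c[0]+c[1])/2,deg(c[1]-c[0])-90,np.linalg.norm(c[1]-c[0]))
    p=[pr('p','F',R(*q),b+13) for q in((713,147),(787,147),(785,214),(714,214))];print(deg(p[1]-p[0])-90,deg(p[2]-p[3])-90,np.linalg.norm(p[1]-p[0]),np.linalg.norm(p[2]-p[1]))
E
```

```text
(array([561.5, -72.8,  21.1]), [1.8, 1.7, 0.4]) (array([524.8, 259.5,  18.9]), [2.5, 2.1, 0.9])
El [446.7 186.9  16. ]
Er [462.3 239.8  16. ]
ml [536.7 157.4  28. ]
mr [551.5 218.6  28. ]
el [617.8 133.2  28. ]
er [635.4 194.4  28. ]
pad [525.2 259.   21. ]
E mids [array([454.46007654, 213.39031689]), array([544.09055508, 187.97428933]), array([626.58051143, 163.81656932])] -16.1 -16.3 landing edge -16.400000000000006 mouth w 62.96887111230599 63.655040205232496 len 179.11728156060755 85.95457134095922
ml [ 561.9 -170.3   28. ]
mr [ 574.3 -108.5   28. ]
ll [ 643.3 -189.9   28. ]
rr [ 631.2 -121.9   28. ]
pad [561.2 -73.1  21. ]
cl [ 572.2 -161.6   81. ]
cr [ 582.1 -121.3   81. ]
F mouth [ 568.07361983 -139.37485086] 63.04751998050683 -11.299999999999997 -13.6 -13.3 cup back [ 577.1731743  -141.41804039] -13.799999999999997 41.51186779682319
p [547.1 -82.6  21. ]
p [553.2 -58.1  21. ]
p [575.5 -63.8  21. ]
p [569.5 -87.6  21. ]
-13.799999999999997 -14.200000000000003 25.243490999432854 23.063326321906768
```

```bash
python3 -m handwheel '[[0.007,0.026,0,-1],[0.007,0.026,0.02,0],[0,0,0.05,0],[0,0,0.05,0],[0,0,0.04,0],[0,0,0.01,0],[0,0,0,0],[0,0,0,0]]'
python3 -m handwheel '[[0,0,0.003,0],[0,0,0.002,0],[0,0,0,0]]'
```

```text
time: 3.55
tool_pos: [563.3, -73.9, 33.8]
tcp_rot: [180.0, 0.2, 166.2]
ft_force: [-0.4, -1.6, 0.9]
finger_gap: -0.2
grip_force: 0.0
time: 3.85
tool_pos: [562.2, -74.4, 27.3]
tcp_rot: [180.0, 0.1, 166.2]
ft_force: [0.3, -0.6, -0.3]
finger_gap: -0.2
grip_force: 0.0
```

```bash
python3 -m handwheel '[[0,0,0.003,0],[0,0,0.001,0],[0,0,0,0]]'; for i in 1 ; do python3 -m handwheel '[[0,0,0.0015,0],[0,0,0,0]]'; done
python3 -m handwheel '[[0,0,0.0015,0],[0,0,0,0]]'
```

```text
time: 4.15
tool_pos: [562.0, -74.3, 22.7]
tcp_rot: [180.0, 0.1, 166.2]
ft_force: [1.1, -1.6, 2.8]
finger_gap: -0.0
grip_force: 1.4
time: 4.35
tool_pos: [561.9, -74.3, 21.0]
tcp_rot: [-180.0, 0.0, 166.2]
ft_force: [1.4, 0.6, 4.2]
finger_gap: -0.2
grip_force: 2.1
time: 4.55
tool_pos: [562.0, -74.4, 20.3]
tcp_rot: [-180.0, 0.1, 166.2]
ft_force: [-1.8, 0.0, 10.7]
finger_gap: -0.2
grip_force: 5.4
```

```bash
python3 - <<'E'
from h import *
im=r.snapshot('side')[:,:,::-1];a=cv2.imread('pics/side0.png')
s=r.sense();print(s['ft_force'],s['tool_pos'])
c=lambda im:cv2.resize(im[225:285,308:388],(400,300),interpolation=cv2.INTER_CUBIC)
cv2.imwrite('pics/c3.png',np.hstack([c(a),c(im)]))
E
```

```text
[-2.45520936  0.35028551 10.85809846] [561.98246668 -74.35985468  20.34808135]
```

View pics/c3.png

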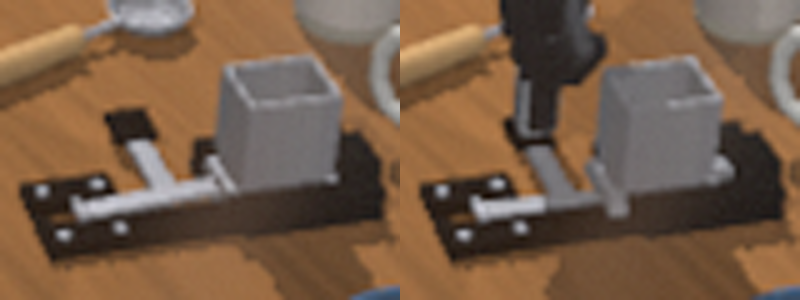

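The cup sprang loose: its edge moved about 20 px (roughly 11 mm) to the left in the crop, and the paddle is down. Next I'll lift, move over the cup and open the gripper.

```bash
python3 -m handwheel '[[0,0,-0.04,0],[0,0,-0.045,0],[0,0,-0.045,0],[-0.014,-0.02,0,0],[-0.015,-0.021,0,0],[-0.015,-0.02,0,0],[0,0,0,0],[0,0,0,0]]' 0.0854
python3 - <<'E'
from h import *
s=r.sense();print(s['tool_pos'],s['tcp_rot'])
P,Q=s['tool_pos'],s['tcp_rot']
im=r.snapshot('wrist')[:,:,::-1];np.savez('pG.npz',p=P,q=Q)
cv2.imwrite('pics/c4.png',cv2.convertScaleAbs(cv2.resize(im[170:410,150:410],None,fx=2.4,fy=2.4,interpolation=cv2.INTER_CUBIC),alpha=1.5,beta=20))
E
```

```text
time: 5.4
tool_pos: [588.9, -143.9, 148.3]
tcp_rot: [180.0, -0.1, 166.1]
ft_force: [0.3, 0.8, -0.2]
finger_gap: 85.4
grip_force: 0.0
[ 588.90470926 -143.86617781  148.2698212 ] [ 1.79974314e+02 -1.21785487e-01  1.66137962e+02]
```

View pics/c4.png

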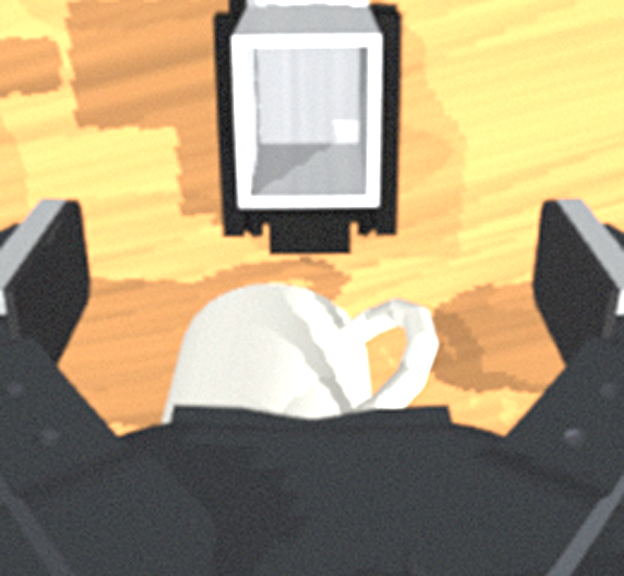

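```bash
python3 - <<'E'
from h import *
d=np.load('pG.npz')
C=[plane(*wray((150+u/2.4,170+v/2.4),d['p'],d['q']),84)[:2] for u,v in((232,32),(383,32),(380,208),(238,208))]
m=np.mean(C,0);a=C[1]-C[0];b=C[2]-C[3];c=C[2]-C[1];e=C[3]-C[0]
g=lambda v:np.degrees(np.arctan2(v[1],v[0]))
print(m,[np.linalg.norm(v).round(1) for v in(a,b,c,e)],g(a)-90,g(b)-90,g(c),g(e))
y=np.radians(d['q'][2]);D=m-d['p'][:2];print('tool dx,dy',D@[np.cos(y),np.sin(y)],D@[np.sin(y),-np.cos(y)])
E
```

```text
[ 590.36371146 -144.55448208] [np.float64(41.0), np.float64(41.2), np.float64(51.8), np.float64(51.9)] -13.841729591575302 -13.81205740247465 -13.259292612708617 -13.568172948605996
tool dx,dy -1.581416654297764 -0.31870291605658363
```

```bash
python3 -m handwheel '[[-0.0015,0,0,0],[0,0,0.03,0],[0,0,0.03,0],[0,0,0.025,0],[0,0,0.017,0],[0,0,0,0],[0,0,0,0]]'
python3 -m handwheel '[[0,0,0,0],[0,0,0,0],[0,0,0,0],[0,0,0,0],[0,0,0,0],[0,0,0,0],[0,0,0,0],[0,0,0,0]]' 0.03 25
```

```text
time: 6.15
tool_pos: [591.3, -144.0, 47.9]
tcp_rot: [180.0, 0.0, 166.2]
ft_force: [0.0, 0.5, -0.2]
finger_gap: 85.5
grip_force: 0.0
time: 6.95
tool_pos: [591.8, -144.9, 48.5]
tcp_rot: [-180.0, 0.1, 166.2]
ft_force: [-1.6, -1.6, 6.1]
finger_gap: 39.7
grip_force: 29.9
```

```bash
python3 -m handwheel '[[0,0,-0.0005,0],[0.005,0,0,0],[0.005,0,0,0],[0,0,0,0]]'
python3 -m handwheel '[[0.01,0,0,0],[0.01,0,0,0],[0.01,0,0,0],[0,0,0,0]]'
```

```text
time: 7.35
tool_pos: [581.3, -142.3, 48.5]
tcp_rot: [-180.0, 0.1, 166.2]
ft_force: [-0.5, -5.0, 5.4]
finger_gap: 39.9
grip_force: 29.9
time: 7.75
tool_pos: [551.1, -134.7, 48.4]
tcp_rot: [-180.0, -0.0, 166.2]
ft_force: [-4.4, -3.1, 8.9]
finger_gap: 39.4
grip_force: 30.3
```

```bash
python3 -m handwheel '[[0.01,0,0,0],[0.012,0,0,0],[0.012,0,0,0],[0.012,0,0,0],[0.01,0,0,0],[0,0,0,0],[0,0,0,0]]'
python3 -m handwheel '[[0,0,-0.01,0],[0,0,-0.03,0],[0,0,-0.04,0],[0,0,-0.04,0],[0,0,0,0],[0,0,0,0]]'
```

```text
time: 8.45
tool_pos: [497.0, -120.4, 48.4]
tcp_rot: [179.9, -0.0, 166.2]
ft_force: [-3.5, 0.9, 12.0]
finger_gap: 39.7
grip_force: 30.4
time: 9.05
tool_pos: [497.8, -120.9, 168.2]
tcp_rot: [180.0, 0.0, 166.2]
ft_force: [-0.3, -0.3, -2.2]
finger_gap: 39.9
grip_force: 28.9
```

```bash
python3 -m handwheel '[[0,0,0,2.4],[0.0133,0.0442,0,0],[0.0133,0.0442,0,0],[0.0133,0.0442,0,0],[0.0133,0.0442,0,0],[0.0133,0.0442,0,0],[0.0133,0.0442,0,0],[0.0133,0.0442,0,0],[0,0,0,0],[0,0,0,0]]'
python3 -m handwheel '[[0,0,0.04,0],[0,0,0.03,0],[0,0,0,0],[0,0,0,0],[0,0,0,0]]'
python3 - <<'E'
from h import *
s=r.sense();print(s['tool_pos'],s['tcp_rot'])
im=r.snapshot('wrist')[:,:,::-1];np.savez('pH.npz',p=s['tool_pos'],q=s['tcp_rot'])
cv2.imwrite('pics/c5.png',cv2.convertScaleAbs(cv2.resize(im[60:380,90:470],None,fx=1.8,fy=1.8,interpolation=cv2.INTER_CUBIC),alpha=1.5,beta=20))
E
```

```text
time: 10.05
tool_pos: [492.5, 202.4, 164.9]
tcp_rot: [-179.8, -0.3, 164.0]
ft_force: [-0.4, -0.0, -1.6]
finger_gap: 39.5
grip_force: 29.1
time: 10.55
tool_pos: [496.0, 201.4, 99.5]
tcp_rot: [179.9, 0.1, 163.7]
ft_force: [-0.2, 0.1, -1.6]
finger_gap: 39.7
grip_force: 29.0
[495.96523315 201.37950246  99.51297764] [1.79936071e+02 1.05023771e-01 1.63737249e+02]
```

View pics/c5.png

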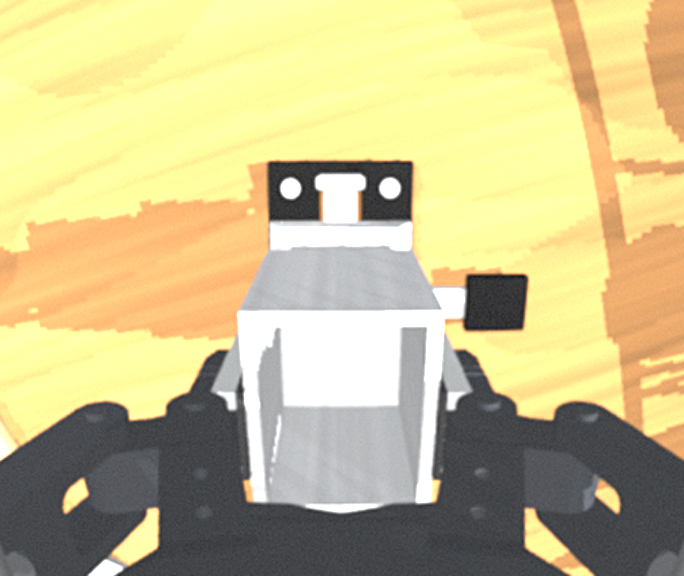

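The cup is held straight over the landing. The landing's back corners are at crop (269,162) and (413,162), and the cup's rear rim runs from (238,310) to (443,310).

```bash
python3 - <<'E'
from h import *
d=np.load('pH.npz');W=lambda u,v,z:plane(*wray((90+u/1.8,60+v/1.8),d['p'],d['q']),z)[:2]
g=lambda v:np.degrees(np.arctan2(v[1],v[0]))-90
a=np.radians(-16.2);U=np.array([[np.cos(a),np.sin(a)],[-np.sin(a),np.cos(a)]])
tz=d['p'][2]
for n,p,q,z in (('landing',(269,162),(413,162),19),('rim',(238,310),(443,310),tz+35.6),('footback',(270,249),(412,249),tz-29.4)):
    A,B=W(*p,z),W(*q,z);print(n,U@((A+B)/2),np.linalg.norm(B-A),g(B-A))
A,B=W(290,188,19),W(390,188,19);print('screws',U@((A+B)/2),g(B-A));print('tcp',U@d['p'][:2])
E
```

```text
landing [375.67818483 332.22250909] 55.16382868570373 -16.23679026897001
rim [393.49455546 332.05018189] 40.282594135910955 -16.23912197624783
footback [397.34353131 332.181863  ] 43.23202894686595 -16.239775732802727
screws [385.85700935 331.8284944 ] -16.246052329904032
tcp [420.08919158 331.75335359]
```

```bash
python3 -m handwheel '[[0,0.0003,0.025,0],[0,0,0.014,0],[0,0,0.006,0],[0,0,0,0],[0,0,0,0]]'
python3 -m handwheel '[[0,0,0.002,0],[0,0,0.001,0],[0,0,0,0]]'
```

```text
time: 11.1
tool_pos: [495.3, 202.2, 53.5]
tcp_rot: [180.0, 0.0, 163.8]
ft_force: [-0.0, -0.3, -1.7]
finger_gap: 39.7
grip_force: 29.1
time: 11.4
tool_pos: [495.1, 202.1, 50.1]
tcp_rot: [180.0, 0.0, 163.8]
ft_force: [-0.2, 0.1, -1.7]
finger_gap: 39.5
grip_force: 29.1
```

```bash
python3 -m handwheel '[[0,0,0.001,0],[0,0,0,0]]'
python3 -m handwheel '[[0,0,0.0005,0],[0,0,0,0]]'
```

```text
time: 11.6
tool_pos: [494.9, 202.1, 48.8]
tcp_rot: [180.0, 0.0, 163.8]
ft_force: [0.3, 0.2, -1.2]
finger_gap: 40.2
grip_force: 29.1
time: 11.8
tool_pos: [495.0, 202.1, 48.5]
tcp_rot: [180.0, 0.0, 163.8]
ft_force: [-0.9, 0.7, 1.2]
finger_gap: 39.3
grip_force: 29.2
```

```bash
python3 -m handwheel '[[-0.005,0,0,0],[-0.005,0,0,0],[-0.004,0,0,0],[0,0,0,0]]'
python3 -m handwheel '[[-0.004,0,0,0],[-0.004,0,0,0],[-0.004,0,0,0],[0,0,0,0]]'
python3 -m handwheel '[[-0.003,0,0,0],[-0.003,0,0,0],[0,0,0,0]]'
```

```text
time: 12.2
tool_pos: [509.2, 197.9, 48.4]
tcp_rot: [180.0, 0.0, 163.8]
ft_force: [1.2, 0.9, 1.3]
finger_gap: 39.4
grip_force: 29.6
time: 12.6
tool_pos: [520.6, 194.5, 48.4]
tcp_rot: [180.0, 0.0, 163.8]
ft_force: [0.6, -0.3, 1.2]
finger_gap: 39.9
grip_force: 29.5
time: 12.9
tool_pos: [526.1, 193.0, 48.4]
tcp_rot: [180.0, 0.0, 163.8]
ft_force: [0.2, 0.4, 2.3]
finger_gap: 39.9
grip_force: 29.6
```

```bash
python3 -m handwheel '[[-0.003,0,0,0],[-0.003,0,0,0],[0,0,0,0]]'
python3 -m handwheel '[[-0.003,0,0,0],[-0.003,0,0,0],[0,0,0,0]]'
python3 -m handwheel '[[-0.003,0,0,0],[-0.003,0,0,0],[0,0,0,0]]'
```

```text
time: 13.2
tool_pos: [531.9, 191.3, 48.4]
tcp_rot: [180.0, 0.0, 163.8]
ft_force: [0.2, -0.9, 2.0]
finger_gap: 39.9
grip_force: 29.6
time: 13.5
tool_pos: [537.7, 189.6, 48.4]
tcp_rot: [180.0, 0.0, 163.8]
ft_force: [-0.6, -0.4, 3.2]
finger_gap: 39.8
grip_force: 29.7
time: 13.8
tool_pos: [543.3, 188.0, 48.4]
tcp_rot: [180.0, 0.0, 163.8]
ft_force: [0.6, -0.8, 3.1]
finger_gap: 39.7
grip_force: 29.7
```

```bash
python3 -m handwheel '[[-0.003,0,0,0],[-0.003,0,0,0],[0,0,0,0]]'
python3 -m handwheel '[[-0.002,0,0,0],[-0.002,0,0,0],[0,0,0,0]]'
python3 -m handwheel '[[-0.002,0,0,0],[0,0,0,0]]'
python3 -m handwheel '[[-0.002,0,0,0],[0,0,0,0]]'
```

```text
time: 14.1
tool_pos: [548.9, 186.3, 48.4]
tcp_rot: [180.0, 0.0, 163.8]
ft_force: [0.6, -2.1, 3.8]
finger_gap: 39.8
grip_force: 29.8
time: 14.4
tool_pos: [552.5, 185.3, 48.4]
tcp_rot: [-180.0, 0.0, 163.8]
ft_force: [-2.4, -0.8, 5.7]
finger_gap: 39.8
grip_force: 30.0
time: 14.6
tool_pos: [553.7, 184.9, 48.4]
tcp_rot: [-180.0, -0.1, 163.8]
ft_force: [-4.6, -0.4, 8.2]
finger_gap: 39.9
grip_force: 30.4
time: 14.8
tool_pos: [555.4, 184.5, 48.5]
tcp_rot: [-180.0, -0.1, 163.8]
ft_force: [-6.5, -0.1, 9.8]
finger_gap: 39.3
grip_force: 30.5
```

```bash
python3 -m handwheel '[[-0.002,0,0,0],[0,0,0,0]]'
python3 -m handwheel '[[-0.002,0,0,0],[0,0,0,0]]'
python3 -m handwheel '[[-0.001,0,0,0],[0,0,0,0]]'
```

```text
time: 15.0
tool_pos: [557.2, 184.0, 48.5]
tcp_rot: [-180.0, -0.1, 163.8]
ft_force: [-8.4, -0.6, 9.7]
finger_gap: 39.7
grip_force: 30.6
time: 15.2
tool_pos: [559.0, 183.4, 48.4]
tcp_rot: [-180.0, -0.1, 163.8]
ft_force: [-8.8, 0.1, 10.6]
finger_gap: 39.2
grip_force: 30.6
time: 15.4
tool_pos: [559.8, 183.2, 48.5]
tcp_rot: [-180.0, -0.1, 163.8]
ft_force: [-8.6, -0.1, 11.0]
finger_gap: 39.6
grip_force: 30.6
```

```bash
python3 -m handwheel '[[0,0,-0.0005,0],[-0.001,0,0,0],[0,0,0,0]]'
python3 -m handwheel '[[-0.001,0,0,0],[0,0,0,0]]'
python3 -m handwheel '[[-0.001,0,0,0],[0,0,0,0]]'
```

```text
time: 15.7
tool_pos: [560.5, 183.0, 48.5]
tcp_rot: [-180.0, -0.2, 163.8]
ft_force: [-7.8, 2.2, 7.5]
finger_gap: 39.6
grip_force: 30.2
time: 15.9
tool_pos: [561.4, 182.7, 48.5]
tcp_rot: [-180.0, -0.2, 163.8]
ft_force: [-8.3, 0.6, 8.7]
finger_gap: 39.8
grip_force: 30.3
time: 16.1
tool_pos: [562.4, 182.4, 48.5]
tcp_rot: [-180.0, -0.2, 163.8]
ft_force: [-8.2, 0.9, 7.6]
finger_gap: 39.9
grip_force: 30.3
```

```bash
python3 -m handwheel '[[-0.001,0,0,0],[0,0,0,0]]'
python3 -m handwheel '[[-0.001,0,0,0],[0,0,0,0]]'
python3 -m handwheel '[[-0.001,0,0,0],[0,0,0,0]]'
python3 -m handwheel '[[-0.001,0,0,0],[0,0,0,0]]'
```

```text
time: 16.3
tool_pos: [563.3, 182.2, 48.5]
tcp_rot: [-180.0, -0.2, 163.8]
ft_force: [-8.7, 0.8, 9.2]
finger_gap: 39.6
grip_force: 30.4
time: 16.5
tool_pos: [564.2, 181.9, 48.5]
tcp_rot: [-180.0, -0.2, 163.8]
ft_force: [-8.9, 0.9, 8.5]
finger_gap: 39.6
grip_force: 30.4
time: 16.7
tool_pos: [564.6, 181.8, 48.5]
tcp_rot: [-180.0, -0.3, 163.8]
ft_force: [-12.0, 1.2, 12.3]
finger_gap: 39.8
grip_force: 30.6
time: 16.9
tool_pos: [564.9, 181.6, 48.6]
tcp_rot: [-179.9, -0.3, 163.8]
ft_force: [-15.3, 1.4, 14.5]
finger_gap: 39.6
grip_force: 31.1
```

```bash
python3 -m handwheel '[[0.002,0,-0.0005,0],[0,0,0,0]]'
python3 - <<'E'
from h import *
im=r.snapshot('wrist')[:,:,::-1];sd=r.snapshot('side')[:,:,::-1]
s=r.sense();np.savez('pI.npz',p=s['tool_pos'],q=s['tcp_rot'])
c=cv2.resize(im[60:260,190:390],(600,600),interpolation=cv2.INTER_CUBIC)[:,:400+0]
c=cv2.resize(im[70:270,200:340],(420,600),interpolation=cv2.INTER_CUBIC)
d=cv2.resize(sd[175:235,245:325],(380,285),interpolation=cv2.INTER_CUBIC)
o=np.zeros((600,800,3),np.uint8);o[:,:420]=c;o[:285,420:]=d
cv2.imwrite('pics/c6.png',cv2.convertScaleAbs(o,alpha=1.5,beta=20))
E
```

```text
time: 17.1
tool_pos: [564.0, 181.9, 48.5]
tcp_rot: [-180.0, -0.2, 163.8]
ft_force: [-7.1, 1.7, 5.1]
finger_gap: 39.8
grip_force: 30.0
```

View pics/c6.png

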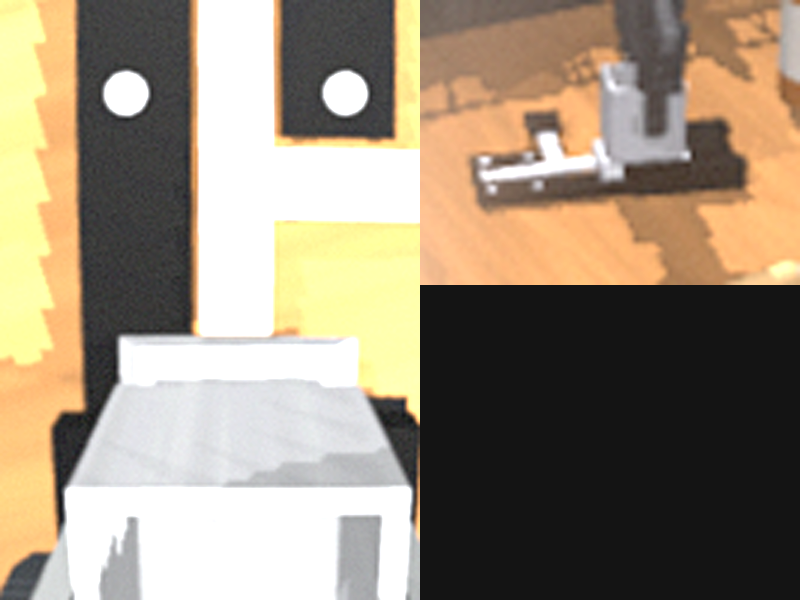

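The catch bar's end (crop row 335) lies right behind the foot, and it looks up. I'll do a gentle pull-back test to confirm the lock.

```bash
python3 -m handwheel '[[0.001,0,0,0],[0,0,0,0]]'; python3 -m handwheel '[[0.001,0,0,0],[0,0,0,0]]'; python3 -m handwheel '[[0.001,0,0,0],[0,0,0,0]]'; python3 -m handwheel '[[0.001,0,0,0],[0,0,0,0]]'
```

```text
time: 17.4
tool_pos: [563.5, 182.0, 48.5]
tcp_rot: [-180.0, -0.1, 163.8]
ft_force: [-5.5, 1.1, 3.7]
finger_gap: 39.8
grip_force: 29.7
time: 17.6
tool_pos: [562.9, 182.1, 48.6]
tcp_rot: [-180.0, -0.1, 163.8]
ft_force: [-5.7, 2.3, -0.2]
finger_gap: 39.6
grip_force: 29.5
time: 17.8
tool_pos: [562.7, 182.1, 48.6]
tcp_rot: [-180.0, -0.0, 163.8]
ft_force: [-1.4, 1.5, -3.1]
finger_gap: 39.4
grip_force: 28.9
time: 18.0
tool_pos: [562.5, 182.2, 49.1]
tcp_rot: [-180.0, 0.0, 163.8]
ft_force: [1.6, -0.7, -5.2]
finger_gap: 40.0
grip_force: 28.7
```

The cup is locked: it stopped 2 mm short of the end stop, and the pulling force reversed. Now I'll release it and lift away.

```bash
python3 -m handwheel '[[-0.001,0,0.0003,0],[0,0,0,0],[0,0,0,0],[0,0,0,0],[0,0,0,0]]' 0.06
python3 -m handwheel '[[0,0,-0.02,0],[0,0,-0.04,0],[0,0,-0.05,0],[0,0,-0.05,0],[0,0,0,0],[0,0,0,0]]'
python3 - <<'E'
from h import *
s=r.sense();print(s['tool_pos'],s['finger_gap'])
im=r.snapshot('wrist')[:,:,::-1]
cv2.imwrite('pics/c7.png',cv2.convertScaleAbs(cv2.resize(im[100:360,150:420],None,fx=2.2,fy=2.2,interpolation=cv2.INTER_CUBIC),alpha=1.5,beta=20))
E
```

```text
time: 18.5
tool_pos: [563.2, 182.2, 49.2]
tcp_rot: [180.0, 0.0, 163.8]
ft_force: [0.4, -0.0, -0.6]
finger_gap: 60.0
grip_force: 0.0
time: 19.1
tool_pos: [564.4, 182.6, 211.4]
tcp_rot: [179.9, 0.2, 163.8]
ft_force: [0.2, 0.1, -0.3]
finger_gap: 59.7
grip_force: 0.0
[564.37890686 182.57920384 211.40484483] 59.68358592388861
```

View pics/c7.png

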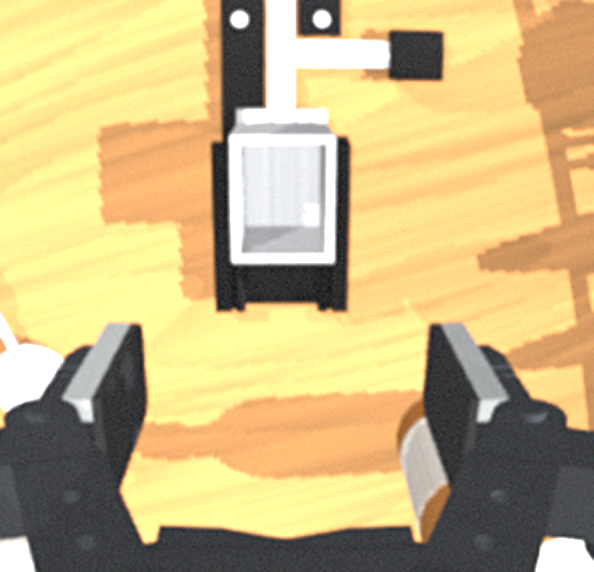

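The cup sits straight and central in the empty shoe, with the catch bar's end against the back of its foot at about (282,110). The fingers are clear, so I'm handing in.

```bash
python3 -c "
from bench import r
print(r.hand_in())"
```

```text
the job is handed in; nothing more can be done
None
```

I released the spoon cup, drew it out and slid it home in the other shoe, where a gentle pull-back showed it locked; I let go and handed the job in after about 19 s, with no verdict returned.

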